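Set the record-washing timer

ROBOT

A 7-joint arm with a two-finger parallel gripper is mounted at the origin on the work surface. World frame = base frame: x ahead of the robot, y to its left, z up, the work surface at z = 0. Lengths are in m, angles in rad, forces in N, time in s.
With the tool pointing down it reaches from about 0.425 to 0.875 m from the base axis. Payload 4.7 kg.
Tool frame: the origin (TCP) lies on the centre line of the jaws, within the pads' length; the fingertips stand ahead of it and the grasp point (between the pads) lies 2 mm behind it (nose_length is the z of the fingertips in the tool frame, in m); z points along the fingers, y is the line along which they close (so a half turn about z gives the same grasp; the last joint's range is limited). The gripper opens to 87 mm and grips with 3 to 60 N. Pads are 19 mm wide; open, the fingers measure 117 mm over their backs; the gripper's body (75 mm by 190 mm) begins 51 mm behind the grasp point.
Start: joints at [-1.181, 0.321, -0.07, 1.45, 0.023, 1.371, -0.057], TCP at [0.239, 0.605, 0.24] pointing down, gripper open.
Joint ranges: [-2.86, 2.86], [-0.3, 2.09], [-1.38, 1.24], [0.06, 2.45], [-1.56, 4.7], [0.09, 2.05], [-2.69, 2.69]. Speed limits (rad/s): [2.57, 2.57, 3.14, 3.14, 3.14, 3.14, 3.14].

INTERFACE

Orientations are given as a rotation vector (axis times angle).
In Python, from bench import * gives the robot as it stands.
- The arm moves only by the tool send_rows, never from a script. Its arguments are lists of equal length, an entry for each row: "xyz": the shift along the tool's x, y, z in mm, a list of three; "dr": the turn, a rotation vector about the tool's x, y, z in rad, a list of three. A call has exactly 10 rows; each row is the pose to reach, as a shift and turn from the pose commanded when the call began, along the tool's axes at that moment; what a row does not reach only later rows make up. A row lasts 1/12 s, in which the tool goes at most 41.7 mm and 7.16 degrees, less where a joint would pass 70% of its speed; a pose out of reach is approached as far as the arm can. A call with a gripper value outside its range is refused whole. "jaw" is the finger opening in mm, from 0 to 87, set as the call begins (left out, the last holds). The fingers move at their own pace and stop on an object; "grip_force" is the grip in N (left out, the last holds). Time passes only in rows, so rows that repeat a pose let the fingers close, or fill a call up. It gives the time, the measured TCP pose, the force, the opening and the grip force at its end, in the units of the state.
- get_state(): the state, without advancing time (a new reading comes with each control period).
- get_image(name): name is "scene" or "top"; returns the picture (420x560x3 uint8, red, green, blue); there is no depth.
- calibration(name): a dict with "vfov" (degrees; the focal length in pixels is half the picture's height over the tangent of half this angle, whatever the lens; pixels are square), "cx", "cy" (the principal point, pixels), "rvec" (rotation vector, rad) and "tvec" (3), from world to camera coordinates, as OpenCV has them. Camera axes: x right, y down, z forward; pixel columns grow to the right and rows downward; lengths in m; the calibration is good to about 2 mm. A picture is of the moment at which its call begins. calibration takes no time and is no camera call.
- close_job(): hands the job in; it is judged then, once.
The state is a dict: "time": time; "joint_positions": joint angles; "qd": joint speeds; "joint_torque": joint torques, N m; "position": TCP position; "tool_rot": TCP orientation; "ft_force": force on the tool from outside, world axes, zero at the start; "torque": the same for the moment, N m; "grip_width": opening from 0.0 (shut) to 1.0 (fully open); "grip_force": force on a finger pad.
Only numpy, scipy, OpenCV 4.12 (cv2) and the standard library are available. Lean on these libraries where they do the work, as an engineer would, in place of code of your own. Each camera call takes 0.05 s, during which the arm holds its last target. There are 200 camera calls.

TASK

Start the wind-up timer on the record shop's washing bench: turn its bar-shaped knob clockwise until the pointer is past the top (12-minute) mark, the last one with the dot, so that the bell is wound, then turn it back down to the 6-minute mark, the middle one of the five, and let go. Leave the round volume knob on the similar box beside it as it is.

Things in the scene. Friction and masses are not known exactly. Their poses are not given: they have to be found in the camera images.
- timer_grip (a point): Point on the timer knob's vertical axis where to grip, 82 mm above the bench. Black knob: upright grip bar 14 mm thick, 52 mm long, centred on the axis, top 92 mm above the bench, on a disc of 52 mm diameter whose upper face is 58 mm up. Own x: along the bar to its pointer end (white line on top, black tongue reaching 43 mm out); z up. It turns with the knob.
- timer (a joint): Timer knob angle, rad; grows clockwise seen from above: 0 at the 0-minute mark, 0.314 at 3, 0.628 at 6, 0.942 at 9, 1.257 at 12 (top mark); end stops at 0 and 1.52. Starts between 0 and 0.4. Friction of about 0.04 N m holds it where it is left; it neither runs down nor springs back.
- timer_base: Timer's grey housing, 130 x 130 x 48 mm, fixed to the bench, turned up to 20 degrees. Origin under its centre, on the knob's axis; z up. White dial disc on top with five black marks 18 degrees apart round own +x (the side away from the robot): clockwise 0, 3, 6, 9, 12 minutes; 6 lies on own +x; 0, 6, 12 are longer, 12 ends in a round dot.
- volume_mark (a point): Point on the white line on top of the loudspeaker volume knob, 20 mm from its vertical axis, 76 mm above the bench; own x points outwards from the axis. Plain round black knob, 48 mm diameter, 26 mm high, on a fixed grey housing of the timer's size with a ring of dots. Housing centres are at least 200 mm apart; either may be on the left.
There are look-alikes about, which are no part of the job. What is shaped like the timer_base but purple or yellow is not meant.

How it is judged:
On the way:
1. the timer has been wound clockwise past its top (12-minute) mark (value of joint timer above 1.26 rad), for 0.1 s.
At the end, for the whole second after the job is handed in: after having been past the top mark, the timer stands still at the 6-minute mark (joint 0.628 rad, within 0.185 rad or about 10 degrees), and the volume knob is as it was (its mark within 4 mm of its start, about 11 degrees) (value of joint timer between 0.443 and 0.813 rad and velocity of joint timer between -0.05 and 0.05 rad/s and distance of volume_mark from where it was at the start of the episode below 0.004 m); the robot touches nothing.
It fails at once if the volume knob is turned (its mark moves more than 4 mm) (distance of volume_mark from where it was at the start of the episode above 0.004 m).
It also fails if it takes over 32 s, if anything falls off the work surface, if the arm or the gripper's body presses on something with over 40 N, if the wrist force passes 120 N, or if a joint passes its speed limit or range.

## Working session

There is one attempt and no reset: what is moved stays moved. The work goes in short steps, Python scripts to look and compute and a tool call to move; the robot and the scene stay as the last step left them, time stands still between calls to the robot, and variables do not carry over. Pictures are saved under pics/ and viewed, at most 10 in all, crops included, and the job is handed in when it is done.

Besides the shell and the picture viewer there is one more tool, called as name(argument=value, ...) on one line, values as JSON. send_rows: Moves the arm, as the interface text tells. Its arguments: {"type":"object","properties":{"xyz":{"type":"array"},"dr":{"type":"array"},"jaw":{"type":"number"},"grip_force":{"type":"number"}},"required":["xyz","dr"]}

```bash
mkdir -p pics; ls; python3 - <<'E'
from bench import *
import cv2
for n in ("scene","top"):
    im=get_image(n); cv2.imwrite(f"pics/{n}0.png",im[...,::-1]); print(n,calibration(n))
s=get_state(); print(s)
E
```

```text
pics
scene {'vfov': 55.96960324667785, 'cx': 275.01161939292996, 'cy': 206.0478832334732, 'rvec': array([ 2.28611947,  1.36514666, -0.36157733]), 'tvec': array([-0.34335331, -0.32281399,  1.26482009])}
top {'vfov': 42.342635336662056, 'cx': 277.15647880778084, 'cy': 203.53294816824734, 'rvec': array([ 2.10857869, -2.13955115,  0.22564089]), 'tvec': array([0.09533521, 0.51727656, 1.17504946])}
{'time': 0.1, 'joint_positions': array([-1.18089297,  0.32172513, -0.07009678,  1.45154002,  0.02260247,
        1.37082688, -0.05686944]), 'qd': array([ 0.00110813, -0.00267302, -0.00028042, -0.00301571,  0.00096821,
        0.00120857,  0.00127834]), 'joint_torque': array([-6.79183344e-06, -4.92570233e+01, -4.05761618e-01, -3.13398743e+01,
       -6.40060427e-02,  3.94226192e-02,  9.31893214e-05]), 'position': array([0.23842817, 0.60418583, 0.23859291]), 'tool_rot': array([-5.86692077e-01, -3.08609103e+00,  2.66564641e-03]), 'ft_force': array([ 0.24141381,  0.40568946, -0.14365325]), 'torque': array([ 0.03290559,  0.00335242, -0.02623968]), 'grip_force': 0.0, 'grip_width': 1.001724015023536}
```

View pics/top0.png

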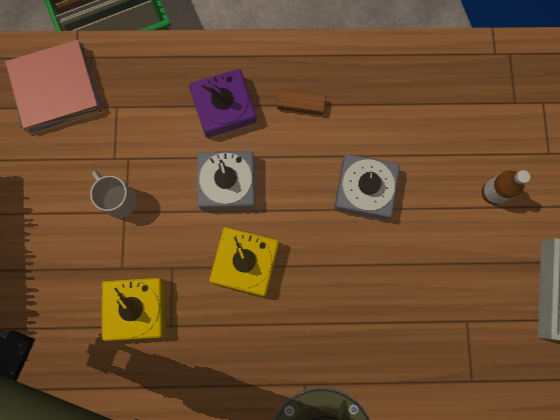

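View pics/scene0.png

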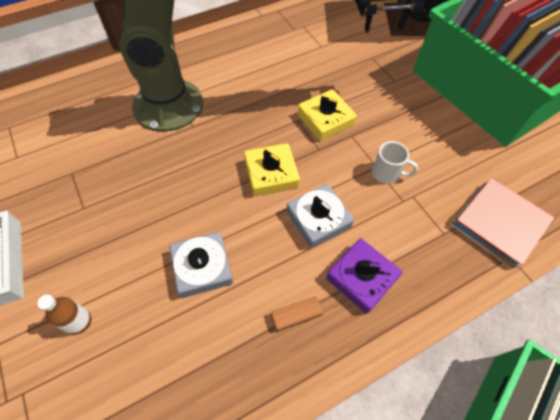

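Candidates in the top picture: the grey-housed bar knob at (225,178), the grey-housed round knob at (369,184), which is the volume box, and look-alikes in purple (223,100) and yellow (245,261) and (131,309). I choose (225,178): grey housing, white dial, five marks and a dot. I'll check it in a close crop and measure.

```bash
cat > h.py <<'E'
import numpy as np, cv2
from bench import *
from scipy.spatial.transform import Rotation as R
def cam(n):
    c=calibration(n); f=210/np.tan(np.radians(c['vfov'])/2)
    return np.array([[f,0,c['cx']],[0,f,c['cy']],[0,0,1.]]),np.array(c['rvec']),np.array(c['tvec'])
def back(n,uv,z):
    K,r,t=cam(n); M=cv2.Rodrigues(r)[0]; o=-M.T@t
    d=M.T@np.linalg.solve(K,[*uv,1.]); return o+d*(z-o[2])/d[2]
def proj(n,p):
    K,r,t=cam(n); return cv2.projectPoints(np.atleast_2d(np.float64(p)),r,t,K,None)[0][:,0]
E
python3 - <<'E'
from h import *
import bench; print([k for k in dir(bench) if not k.startswith('_')])
im=cv2.imread("pics/top0.png")
a=cv2.resize(im[140:220,185:265],(580,580),interpolation=cv2.INTER_CUBIC); cv2.imwrite("pics/crop1.png",a)
for z,uv in((.048,(225,178)),(.092,(225,178))): print(back("top",uv,z))
print(back("scene",(321,210),.07), back("top",(369,184),.076))
print(proj("top",[get_state()['position']]))
E
```

```text
['MotionError', 'calibration', 'close_job', 'get_image', 'get_state', 'nose_length']
[0.58017618 0.20591994 0.048     ]
[0.56915449 0.2023111  0.092     ]
[0.59132941 0.2015139  0.07      ] [ 0.55530347 -0.11766938  0.076     ]
[[ -5.19264942 339.088375  ]]
```

View pics/crop1.png

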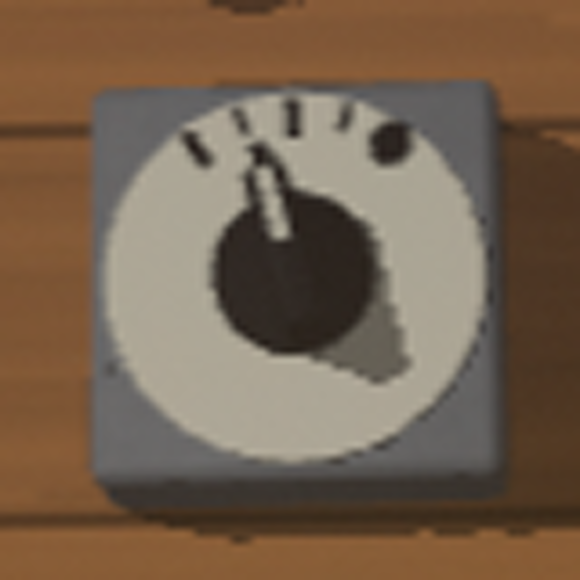

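The crop confirms the choice. Grey housing, white dial centred at (225.3,177.7), and marks at crop (197,148), (240,122), (292,118), (345,117), with the dot at (390,143). The white line runs (258,165) to (282,238), so the pointer is near the 3-minute mark.

```bash
python3 - <<'E'
from h import *
f=lambda u,v:((u+.5)/7.25+185-.5,(v+.5)/7.25+140-.5)
c=back("top",f(296,277),.049); print("centre",c)
az=lambda d:np.arctan2(d[1],d[0])
m=[az(back("top",f(*p),.049)-c) for p in((197,148),(240,122),(292,118),(345,117),(390,143))]
print("marks az",m, "base yaw",np.mean(m))
a=back("top",f(258,165),.092);b=back("top",f(282,238),.092)
print("line",a,b,"dir",az(a-b),"from c",az(a-c)); ang=az(a-b)
print("joint",np.mean(m)+.628-ang, "len",np.hypot(*(a-b)[:2]), "r",np.hypot(*(a-c)[:2]))
print("corners",[back("top",f(*p),.048)-c for p in((93,92),(492,85),(500,470),(97,470))])
s=get_state(); T=R.from_rotvec(s['tool_rot']); print(T.as_matrix(),s['position'],nose_length)
# clockwise seen from above: azimuth falls
tgt=np.array([c[0],c[1],.15]); print("shift tool mm",T.inv().apply(tgt-s['position'])*1e3)
x=T.apply([1,0,0]); print("tool x az",az(x),"turn about tool z (rad) to bar dir",az(x)-ang, "j7 now",s['joint_positions'])
E
```

```text
centre [0.58044096 0.20493561 0.049     ]
marks az [np.float64(0.6372262325328577), np.float64(0.3381940567462798), np.float64(0.027222771752319623), np.float64(-0.2871497514740222), np.float64(-0.5995208833014992)] base yaw 0.02319448525118715
line [0.60500244 0.2131262  0.092     ] [0.58191886 0.20572828 0.092     ] dir 0.31014199724320196 from c 0.3218761200671232
joint 0.3410524880079852 len 0.02424006900773289 r 0.025891156083096667
corners [array([ 0.06161471,  0.06469625, -0.001     ]), array([ 0.06241315, -0.06206863, -0.001     ]), array([-0.06259301, -0.06369933, -0.001     ]), array([-0.06092332,  0.0618674 , -0.001     ])]
[[-9.30238812e-01  3.66954301e-01 -5.40847806e-04]
 [ 3.66954688e-01  9.30237398e-01 -1.62470185e-03]
 [-9.30744744e-05 -1.70982735e-03 -9.99998534e-01]] [0.23842817 0.60418583 0.23859291] 0.017
shift tool mm [-464.65206776 -245.74293947   89.05646277]
tool x az 2.7658594419328884 turn about tool z (rad) to bar dir 2.4557174446896863 j7 now [-1.18089297  0.32172513 -0.07009678  1.45154002  0.02260247  1.37082688
 -0.05686944]
```

send_rows(xyz=[[-31,-16,0],[-62,-33,0],[-93,-49,0],[-124,-66,0],[-155,-82,0],[-186,-98,0],[-217,-115,0],[-248,-131,0],[-279,-148,0],[-310,-164,0]], dr=[[0,0,-0.07],[0,0,-0.14],[0,0,-0.21],[0,0,-0.28],[0,0,-0.35],[0,0,-0.42],[0,0,-0.49],[0,0,-0.56],[0,0,-0.63],[0,0,-0.69]], jaw=60)

```text
time: 0.93
position: [0.4674, 0.3365, 0.2393]
tool_rot: [0.497, -3.102, 0.0]
ft_force: [0.9, 0.9, -0.0]
grip_width: 0.686
grip_force: 0.0
```

```bash
cat > go.py <<'E'
from h import *
import sys
s=get_state(); T=R.from_rotvec(s['tool_rot']); x=T.apply([1,0,0])
tgt=np.array([.5804,.2049,float(sys.argv[1])])
print(s['time'],s['position'],"shift mm",(T.inv().apply(tgt-s['position'])*1e3).round(1))
ang=.310+(np.pi if x[0]<0 else 0); az=np.arctan2(x[1],x[0])%(2*np.pi)
print("turn",az-ang,"tilt",T.apply([0,0,1]).round(4),"q7",s['joint_positions'][6],"F",s['ft_force'].round(1),s['torque'].round(2),s['grip_width'],s['grip_force'])
E
python3 go.py .15
```

```text
0.9333 [0.46743624 0.33654981 0.23925311] shift mm [ -66.3 -160.3   89.3]
turn 0.00752649496472424 tilt [-4.e-04 -4.e-04 -1.e+00] q7 1.228200452371278 F [ 0.9  0.9 -0. ] [ 0.03 -0.01  0.04] 0.6863261857760573 0.0
```

send_rows(xyz=[[-11,-27,10],[-22,-54,20],[-33,-80,35],[-44,-107,50],[-55,-134,65],[-66,-160,80],[-66,-160,89],[-66,-160,89],[-66,-160,89],[-66,-160,89]], dr=[[0,0,0],[0,0,0],[0,0,0],[0,0,0],[0,0,0],[0,0,0],[0,0,0],[0,0,0],[0,0,0],[0,0,0]])

```text
time: 1.77
position: [0.5785, 0.2083, 0.1511]
tool_rot: [-0.495, 3.102, 0.002]
ft_force: [0.8, 0.1, -0.2]
grip_width: 0.685
grip_force: 0.0
```

```bash
python3 go.py .08; python3 - <<'E'
from h import *
im=get_image("scene")[...,::-1]; cv2.imwrite("pics/s2.png",cv2.resize(im[130:270,250:400],(600,560),interpolation=cv2.INTER_CUBIC))
E
```

```text
1.7667 [0.57845939 0.20826442 0.15108375] shift mm [-0.8 -3.9 71.1]
turn 0.0063217115680722635 tilt [ 1.0e-04  1.1e-03 -1.0e+00] q7 1.5431508535848042 F [ 0.8  0.1 -0.2] [ 0.08  0.02 -0.  ] 0.6848979119531456 0.0
```

View pics/s2.png

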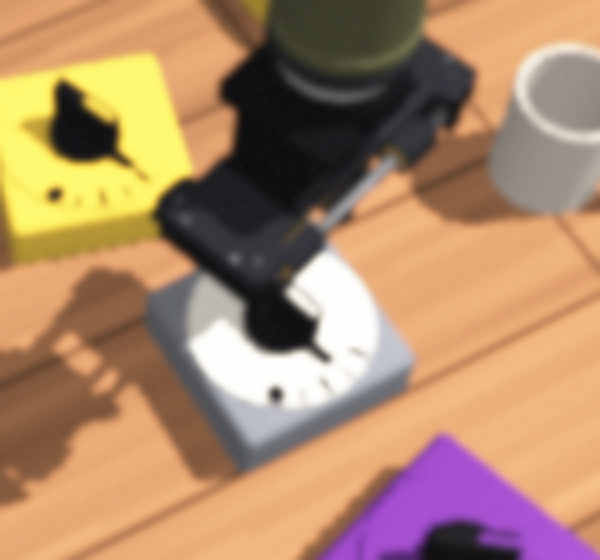

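The open jaws are above the right knob, timer dial at crop (290,330), with the pointer near the 3-minute mark. I'll correct by 4 mm, go down and close.

send_rows(xyz=[[-1,-4,0],[-1,-4,10],[-1,-4,20],[-1,-4,30],[-1,-4,40],[-1,-4,50],[-1,-4,60],[-1,-4,71],[-1,-4,71],[-1,-4,71]], dr=[[0,0,0],[0,0,0],[0,0,0],[0,0,0],[0,0,0],[0,0,0],[0,0,0],[0,0,0],[0,0,0],[0,0,0]])

```text
time: 2.65
position: [0.5806, 0.2028, 0.0785]
tool_rot: [0.491, -3.101, 0.001]
ft_force: [0.3, 0.6, 0.4]
grip_width: 0.69
grip_force: 0.0
```

```bash
python3 go.py .08
```

```text
2.65 [0.58058606 0.20280299 0.07847848] shift mm [-0.5  2.1 -1.5]
turn 0.004157561877156102 tilt [-1.7e-03 -8.0e-04 -1.0e+00] q7 1.5614090739258233 F [0.3 0.6 0.4] [ 0.1  -0.02  0.04] 0.6895830200054552 0.0
```

send_rows(xyz=[[0,1,-1],[0,1,-1],[0,1,-1],[0,1,-1],[0,1,-1],[0,1,-1],[0,1,-1],[0,1,-1],[0,1,-1],[0,1,-1]], dr=[[0,0,0],[0,0,0],[0,0,0],[0,0,0],[0,0,0],[0,0,0],[0,0,0],[0,0,0],[0,0,0],[0,0,0]], jaw=0, grip_force=20)

```text
time: 3.48
position: [0.5802, 0.2054, 0.0807]
tool_rot: [0.493, -3.102, -0.003]
ft_force: [-2.1, 3.8, 1.5]
grip_width: 0.161
grip_force: 20.0
```

```bash
python3 go.py .08
```

```text
3.4833 [0.58018189 0.20543608 0.08067403] shift mm [-0.  -0.6  0.7]
turn 0.005254698130553237 tilt [-9.0e-04  1.5e-03 -1.0e+00] q7 1.559507182688515 F [-2.1  3.8  1.5] [ 0.75  0.61 -0.03] 0.1611787151128703 20.000167437829077
```

Gripped: the opening is 14.0 mm, which is the bar's thickness. Next I wind it by +1.08 rad.

send_rows(xyz=[[0,0,0],[0,0,0],[0,0,0],[0,0,0],[0,0,0],[0,0,0],[0,0,0],[0,0,0],[0,0,0],[0,0,0]], dr=[[0,0,0.1],[0,0,0.2],[0,0,0.3],[0,0,0.4],[0,0,0.5],[0,0,0.6],[0,0,0.7],[0,0,0.8],[0,0,0.9],[0,0,1.0]])

```text
time: 4.32
position: [0.5804, 0.2066, 0.0807]
tool_rot: [-1.06, -2.956, -0.004]
ft_force: [-0.2, 5.9, -0.3]
grip_width: 0.161
grip_force: 20.0
```

send_rows(xyz=[[0,0,0],[0,0,0],[0,0,0],[0,0,0],[0,0,0],[0,0,0],[0,0,0],[0,0,0],[0,0,0],[0,0,0]], dr=[[0,0,0.04],[0,0,0.08],[0,0,0.08],[0,0,0.08],[0,0,0.08],[0,0,0.08],[0,0,0.08],[0,0,0.08],[0,0,0.08],[0,0,0.08]])

```text
time: 5.15
position: [0.5805, 0.2067, 0.0807]
tool_rot: [-1.171, -2.914, -0.005]
ft_force: [-0.5, 5.4, 0.0]
grip_width: 0.158
grip_force: 20.0
```

```bash
python3 go.py .08; python3 - <<'E'
from h import *
im=get_image("scene")[...,::-1]; cv2.imwrite("pics/s3.png",cv2.resize(im[170:260,270:370],(800,600) if 0 else (660,594),interpolation=cv2.INTER_CUBIC))
E
```

```text
5.15 [0.58051496 0.20669324 0.08069536] shift mm [-1.2 -1.4  0.7]
turn -1.0740762131244348 tilt [ 2.0e-04  3.1e-03 -1.0e+00] q7 0.5386095569300778 F [-0.5  5.4  0. ] [ 1.2   0.26 -0.05] 0.15845184561449574 20.00001374166459
```

View pics/s3.png

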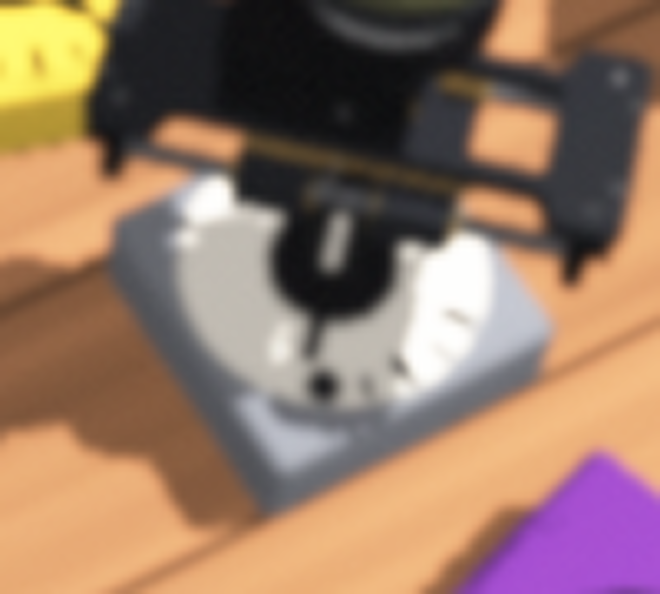

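The pointer tongue ends at crop (312,350) and appears just past the dot at (322,385). I'll check this numerically against the projection.

```bash
python3 - <<'E'
from h import *
g=lambda u,v:((u+.5)/6.6+270-.5,(v+.5)/6.6+170-.5)
c=np.array([.5804,.2049])
a=back("scene",g(329,270),.092);b=back("scene",g(342,215),.092)
d=a-b; print("line",a,b,"joint",.023+.628-np.arctan2(d[1],d[0]),np.hypot(*d[:2]))
dot=back("scene",g(322,385),.049)[:2]-c; print("dot az",np.arctan2(dot[1],dot[0]),np.hypot(*dot), "expected",.023-.628)
for j in (1.26,1.34,1.42,1.5):
    t=.651-j; p=proj("scene",[[*(c+.043*np.array([np.cos(t),np.sin(t)])),h] for h in (.06,.07,.08)]); print(j,((p-[270,170])*6.6).round(0).tolist())
E
```

```text
line [0.60022744 0.188732   0.092     ] [0.58229445 0.20550684 0.092     ] joint 1.4030418181419348 0.0245558031543025
dot az -0.5836059167725377 0.05116955223086908 expected -0.605
1.26 [[320.0, 349.0], [323.0, 337.0], [325.0, 324.0]]
1.34 [[311.0, 348.0], [313.0, 336.0], [316.0, 323.0]]
1.42 [[302.0, 346.0], [304.0, 334.0], [307.0, 321.0]]
1.5 [[293.0, 344.0], [296.0, 331.0], [298.0, 319.0]]
```

All three estimates (1.34 to 1.42) are past 1.26. I'll hold slightly further for margin, then turn back by about 0.78 rad to the 6-minute mark.

send_rows(xyz=[[0,0,0],[0,0,0],[0,0,0],[0,0,0],[0,0,0],[0,0,0],[0,0,0],[0,0,0],[0,0,0],[0,0,0]], dr=[[0,0,0.04],[0,0,0.04],[0,0,0.04],[0,0,0.04],[0,0,-0.05],[0,0,-0.14],[0,0,-0.23],[0,0,-0.32],[0,0,-0.41],[0,0,-0.5]])

```text
time: 6.03
position: [0.5802, 0.2062, 0.0807]
tool_rot: [-0.407, -3.114, -0.003]
ft_force: [-1.8, 4.3, 1.4]
grip_width: 0.158
grip_force: 20.0
```

send_rows(xyz=[[0,0,0],[0,0,0],[0,0,0],[0,0,0],[0,0,0],[0,0,0],[0,0,0],[0,0,0],[0,0,0],[0,0,0]], dr=[[0,0,-0.07],[0,0,-0.14],[0,0,-0.21],[0,0,-0.28],[0,0,-0.28],[0,0,-0.28],[0,0,-0.28],[0,0,-0.28],[0,0,-0.28],[0,0,-0.28]])

```text
time: 6.87
position: [0.5801, 0.2058, 0.0807]
tool_rot: [0.021, -3.141, -0.003]
ft_force: [-3.1, 4.3, 0.8]
grip_width: 0.164
grip_force: 20.0
```

```bash
python3 go.py .08; python3 - <<'E'
from h import *
im=get_image("scene")[...,::-1]; cv2.imwrite("pics/s4.png",cv2.resize(im[170:260,270:370],(660,594),interpolation=cv2.INTER_CUBIC))
E
```

```text
6.8667 [0.58012738 0.20578982 0.08065933] shift mm [-0.3 -0.9  0.7]
turn -0.296338811876939 tilt [-9.0e-04  1.9e-03 -1.0e+00] q7 1.2733178192264105 F [-3.1  4.3  0.8] [1.01 0.67 0.03] 0.16399962896286824 20.000096429139376
```

View pics/s4.png

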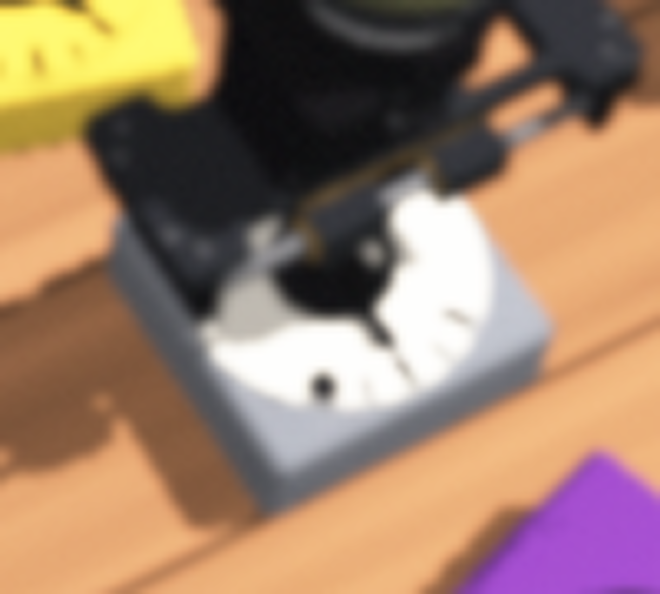

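The tongue, ending at crop (385,340), lines up with the middle mark at (400,368). I'll let go and lift straight up.

send_rows(xyz=[[0,0,0],[0,0,0],[0,0,0],[0,0,0],[0,0,0],[0,0,0],[0,0,0],[0,0,0],[0,0,0],[0,0,0]], dr=[[0,0,0],[0,0,0],[0,0,0],[0,0,0],[0,0,0],[0,0,0],[0,0,0],[0,0,0],[0,0,0],[0,0,0]], jaw=60)

```text
time: 7.75
position: [0.5809, 0.204, 0.0806]
tool_rot: [-0.022, 3.141, 0.0]
ft_force: [-0.1, -0.6, -0.8]
grip_width: 0.682
grip_force: 0.0
```

send_rows(xyz=[[0,0,-15],[0,0,-30],[0,0,-50],[0,0,-70],[0,0,-90],[0,0,-110],[0,0,-120],[0,0,-120],[0,0,-120],[0,0,-120]], dr=[[0,0,0],[0,0,0],[0,0,0],[0,0,0],[0,0,0],[0,0,0],[0,0,0],[0,0,0],[0,0,0],[0,0,0]])

```text
time: 8.58
position: [0.5801, 0.2038, 0.199]
tool_rot: [0.022, -3.139, 0.001]
ft_force: [-0.3, 0.5, -0.4]
grip_width: 0.691
grip_force: 0.0
```

```bash
python3 go.py .08; python3 - <<'E'
from h import *
im=get_image("scene")[...,::-1]; cv2.imwrite("pics/s5.png",cv2.resize(im[170:300,170:370],(800,520),interpolation=cv2.INTER_CUBIC))
E
```

```text
8.5833 [0.58009887 0.20379387 0.19903286] shift mm [ -0.6   1.2 119. ]
turn -0.2957008173645086 tilt [-2.1e-03 -8.0e-04 -1.0e+00] q7 1.2545179465924523 F [-0.3  0.5 -0.4] [ 0.07 -0.   -0.02] 0.6908872396954325 0.0
```

View pics/s5.png

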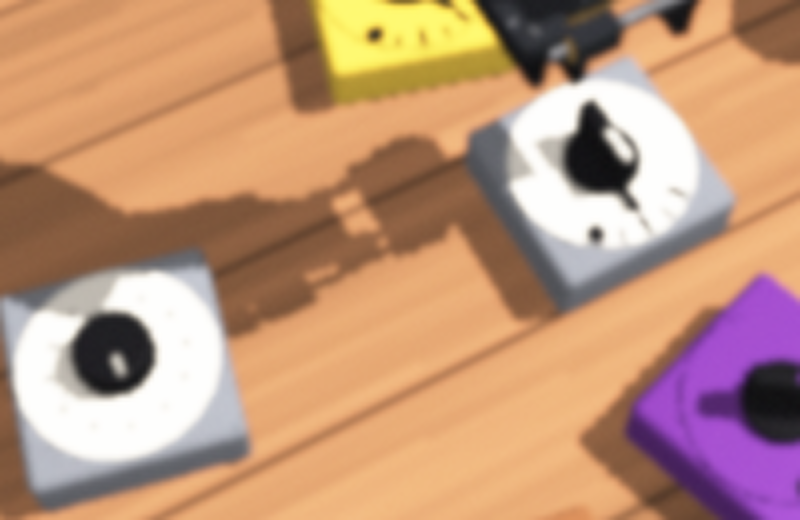

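The gripper is clear. The pointer tongue at (632,203) points at the middle mark at (645,222), and the volume knob at (113,353) was never touched. I'll hand in.

```bash
python3 -c "
from bench import *
print(close_job())"
```

```text
the job is handed in; nothing more can be done
None
```

I wound the timer past the 12-minute mark (about 1.4 rad), turned it back to the 6-minute mark and let go; the volume knob was never touched, and I handed the job in at about 8.6 s (no verdict was returned).

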